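Make up a planing kit and a sanding kit

TASK

Make up the two kits for today's woodworking class: the small wooden plane and the thicker pine offcut go in the grey tray with two bays, and the sanding block, the stiff brush and the thinner pine offcut go in the grey tray with three bays. Put one piece to a bay, each in a bay that it fits, lying flat on the bay floor the same way up as it lies now. Leave the pencil and the roll of masking tape where they are.

Things in the scene. Friction and masses are not known exactly. Their poses are not given: they have to be found in the camera images.
- two_bay_tray: low grey tray fixed to the bench, 163 (x) by 160 (y) mm; walls 5 mm thick, tops 15 mm above the bench; floor top 4 mm above it. A wall along y makes two equal bays, each 74 (x) by 150 (y) mm inside, centred at x = -39.5 and +39.5 mm, y = 0. Origin: centre of the underside, z up. Stands left or right, yaw within 10 degrees
- three_bay_tray: like the other, 161 (x) by 203 (y) mm, same walls and floor. Bays (inside, mm): long bay on the robot's side, 56 (x) by 193 (y), centre (-47.5, 0); behind it the large bay, 90 (x) by 122 (y), centre (30.5, -35.5), and the small bay, 90 (x) by 66 (y), centre (30.5, 63.5). Origin: centre of the underside, z up. Left or right, yaw within 10 degrees
- thick_offcut: thicker, shorter pine offcut, 45 mm (x) by 120 mm (y) by 45 mm high, lying along its y; origin: centre of the underside, z up; about 120 g
- thin_offcut: thinner, longer pine offcut, 30 mm (x) by 140 mm (y) by 30 mm high, lying along its y; origin: centre of the underside, z up; about 80 g
- sanding_block: brown cork sanding block, 62 mm (x) by 100 mm (y) by 32 mm high, plain faces; grasp across the 62 mm; origin: centre of the underside, z up; about 70 g
- small_plane: small dark wooden plane, sole down: body 44 mm (x) by 76 mm (y) by 36 mm high, with a blade and wedge (24 mm wide in x, y -29 to +1 mm) rising to 61 mm; grasp across the 44 mm body; origin: centre of the underside, z up; about 180 g
- stiff_brush: small stiff brush lying with its dark bristles up, 24 mm (x) by 45 mm (y) by 40 mm high, firm enough to be grasped across the 24 mm at any height; origin: centre of the underside, z up; about 60 g
- pencil: red carpenter's pencil, 163 mm (x) by 8 by 7 mm, loose bystander lying in front of the fixed screw box, whose half-open lid stands up to 135 mm above the bench (carry things over it with room to spare); origin: centre of the underside
- tape_roll: roll of cream masking tape lying flat, 85 mm across, 19 mm high, loose bystander at the back; origin: centre of the underside

How it is judged (in metres and radians):
At the end, for the whole second after the job is handed in: Plane and thick offcut in the two-bay tray, one in each bay, either way round; thin offcut in the long bay, block in the large bay, brush in the small bay of the other tray. Each flat on its bay floor (within 5 mm, tilt under 0.1 rad, same way up as at the start), released and at rest ((((x of thick_offcut in the frame of two_bay_tray between 0.0095 and 0.0695 m and y of thick_offcut in the frame of two_bay_tray between -0.055 and 0.055 m) and (x of small_plane in the frame of two_bay_tray between -0.0695 and -0.0095 m and y of small_plane in the frame of two_bay_tray between -0.055 and 0.055 m)) or ((x of thick_offcut in the frame of two_bay_tray between -0.0695 and -0.0095 m and y of thick_offcut in the frame of two_bay_tray between -0.055 and 0.055 m) and (x of small_plane in the frame of two_bay_tray between 0.0095 and 0.0695 m and y of small_plane in the frame of two_bay_tray between -0.055 and 0.055 m))) and x of thin_offcut in the frame of three_bay_tray between -0.0675 and -0.0275 m and y of thin_offcut in the frame of three_bay_tray between -0.045 and 0.045 m and x of sanding_block in the frame of three_bay_tray between 0.0055 and 0.0555 m and y of sanding_block in the frame of three_bay_tray between -0.0655 and -0.0055 m and x of stiff_brush in the frame of three_bay_tray between -0.0055 and 0.0665 m and y of stiff_brush in the frame of three_bay_tray between 0.0375 and 0.0895 m and z of thick_offcut in the frame of two_bay_tray between 0 and 0.009 m and angle between each of thick_offcut, small_plane, thin_offcut, sanding_block, stiff_brush's own z axis and vertical below 0.1 rad and linear speed of each of thick_offcut, small_plane, thin_offcut, sanding_block, stiff_brush below 0.02 m/s and angular speed of each of thick_offcut, small_plane, thin_offcut, sanding_block, stiff_brush below 0.2 rad/s and z of small_plane in the frame of two_bay_tray between 0 and 0.009 m and z of thin_offcut in the frame of three_bay_tray between 0 and 0.009 m and z of sanding_block in the frame of three_bay_tray between 0 and 0.009 m and z of stiff_brush in the frame of three_bay_tray between 0 and 0.009 m); the robot touches nothing.
It fails at once if the pencil is moved more than 20 mm (distance of pencil from where it was at the start of the episode above 0.02 m).
It fails at once if the roll of masking tape is moved more than 20 mm (distance of tape_roll from where it was at the start of the episode above 0.02 m).
It also fails if it takes over 134 s, if anything falls off the work surface, if the arm or the gripper's body presses on something with over 40 N, if the wrist force passes 120 N, or if a joint passes its speed limit or range.

ROBOT

A 6-joint arm with a two-finger parallel gripper is mounted at the origin on a cart in front of the work surface, level with it; the furniture and walls round the work are solid. World frame = base frame: x ahead of the robot, y to its left, z up, the work surface at z = 0. Lengths are in m, angles in degrees, forces in N, time in s.
With the tool pointing down it reaches from about 0.35 to 0.875 m from the base axis. Payload 4.2 kg.
Tool frame: the origin (TCP) lies between the finger pads; the fingertips stand 17 mm ahead of it and the grasp point (between the pads) lies 2 mm behind it; z points along the fingers, y is the line along which they close (so a half turn about z gives the same grasp; the last joint's range is limited). The gripper opens to 87 mm and grips with 3 to 60 N. Pads are 19 mm wide; open, the fingers measure 117 mm over their backs; the gripper's body (75 mm by 190 mm) begins 51 mm behind the grasp point.
Start: joints at [-56.86, 22.042, 0.453, 0, -68.411, -14.817], TCP at [0.197, -0.593, 0.24] pointing down, gripper open.
Joint ranges: [-179.83, 179.83], [-69.29, 118.12], [-61.27, 80.66], [-181.25, 117.63], [-171.15, -9.14], [-177.46, 177.46]. Speed limits (degrees/s): [159.86, 159.86, 180, 180, 180, 180].

INTERFACE

Orientations are given as a 3x3 rotation matrix whose columns are the frame's x, y, z axes.
In Python, from station import r gives the robot as it stands.
- The arm moves only by the tool servo_tool, never from a script. Its argument "targets" is a list of rows, each a list of 5 numbers: the shift along the world's x, y, z in units of 30 mm (1.0 is 30 mm), then the turn about the world's z in rad, then the finger opening in mm, from 0 to 87. In form: [[x, y, z, turn, gripper], ...]. A call has exactly 5 rows; each row is the pose to reach, as a shift and turn from the pose commanded when the call began; what a row does not reach only later rows make up. A row lasts 1/12 s, in which the tool goes at most 41.7 mm and 7.16 degrees, less where a joint would pass 70% of its speed; a pose out of reach is approached as far as the arm can. A call with a gripper value outside its range is refused whole. The fingers move at their own pace and stop on an object; the grip force is fixed at half the most. Time passes only in rows, so rows that repeat a pose let the fingers close, or fill a call up. It gives the time, the measured TCP pose, the force, the opening and the grip force at its end, in the units of the state.
- r.sense(): the state, without advancing time (a new reading comes with each control period).
- r.capture(name): name is "scene" or "top" or "wrist"; returns a dict with "pixels" (384x512x3 uint8, red, green, blue), "fx", "fy", "cx", "cy" (pixels), "world_from_camera" (4x4, takes a point from camera to world coordinates). Camera axes: x right, y down, z forward; pixel columns grow to the right and rows downward; lengths in m; the calibration is good to about 2 mm. A picture is of the moment at which its call begins. There is no depth.
- r.finish_job(): hands the job in; it is judged then, once.
The state is a dict: "time_s": time; "joints": joint angles; "joint_velocities": joint speeds; "effort": joint torques, N m; "tcp_pos": TCP position; "ee_rot": TCP orientation; "wrist_force": force on the tool from outside, world axes, zero at the start; "moment": the same for the moment, N m; "gripper_width": opening from 0.0 (shut) to 1.0 (fully open); "gripper_force": force on a finger pad.
Only numpy, scipy, OpenCV 4.12 (cv2) and the standard library are available. Lean on these libraries where they do the work, as an engineer would, in place of code of your own. Each camera call takes 0.05 s, during which the arm holds its last target. There are 200 camera calls.

## Working session

There is one attempt and no reset: what is moved stays moved. The work goes in short steps, Python scripts to look and compute and a tool call to move; the robot and the scene stay as the last step left them, time stands still between calls to the robot, and variables do not carry over. Pictures are saved under pics/ and viewed, at most 19 in all, crops included, and the job is handed in when it is done.

Besides the shell and the picture viewer there is one more tool, called after ">>>" as name(argument=value, ...), one argument or row to a line, values as JSON. servo_tool: Moves the arm, as the interface text tells. Its arguments: {"type":"object","properties":{"targets":{"type":"array","items":{"type":"array","items":{"type":"number"}}}},"required":["targets"]}

```bash
mkdir -p pics; ls
cat > h.py <<'E'
import numpy as np, cv2
from station import r
def cap(n,f=None):
    c=r.capture(n)
    if f: cv2.imwrite('pics/'+f,c['pixels'][:,:,::-1])
    np.savez('pics/last_%s.npz'%n,**{k:np.array(v) for k,v in c.items()})
    return c
def load(n): return {k:v if v.ndim else float(v) for k,v in np.load('pics/last_%s.npz'%n).items()}
def ray(c,u,v):
    T=np.array(c['world_from_camera']); d=T[:3,:3]@np.array([(u-c['cx'])/c['fx'],(v-c['cy'])/c['fy'],1]); return T[:3,3],d
def onz(c,u,v,z):
    o,d=ray(c,u,v); return o+d*(z-o[2])/d[2]
def tri(c1,p1,c2,p2):
    o1,d1=ray(c1,*p1);o2,d2=ray(c2,*p2)
    s=np.linalg.lstsq(np.c_[d1,-d2],o2-o1,rcond=None)[0]
    a,b=o1+s[0]*d1,o2+s[1]*d2; return (a+b)/2,np.linalg.norm(a-b)
E
python3 - <<'E'
from h import *
for n in('scene','top','wrist'):
    c=cap(n,n+'0.png'); print(n,c['fx'],np.round(c['world_from_camera'],3).tolist())
print(r.sense())
E
```

```text
pics
scene 469.720460542439 [[-0.773, -0.431, 0.465, -0.105], [-0.634, 0.525, -0.568, 0.782], [0.0, -0.734, -0.679, 0.996], [0.0, 0.0, 0.0, 1.0]]
top 361.8203742104402 [[0.013, -0.982, 0.19, 0.368], [-1.0, -0.016, -0.015, -0.003], [0.018, -0.19, -0.982, 0.945], [0.0, 0.0, 0.0, 1.0]]
wrist 269.54410054957935 [[-0.314, 0.907, 0.279, 0.119], [0.949, 0.3, 0.094, -0.618], [0.002, 0.295, -0.956, 0.383], [0.0, 0.0, 0.0, 1.0]]
{'time_s': 0.15, 'joints': array([-5.68609372e+01,  2.20797057e+01,  3.96340424e-01, -2.04174021e-02,
       -6.84113755e+01, -1.48146803e+01]), 'joint_velocities': array([-3.74070673e-02, -1.83120863e-01,  2.51518669e-01,  1.75234758e-01,
       -3.38547612e-04,  1.47291445e-04]), 'effort': array([-2.98051336e-04, -3.91052234e+01,  1.87586474e+01,  4.22228068e+00,
        1.23377494e-02, -1.39011013e-04]), 'tcp_pos': array([ 0.19635211, -0.59289336,  0.23871137]), 'ee_rot': array([[-9.49333039e-01, -3.14271204e-01, -6.26475977e-04],
       [-3.14271811e-01,  9.49331753e-01,  1.56570754e-03],
       [ 1.02676744e-04,  1.68326164e-03, -9.99998578e-01]]), 'wrist_force': array([-0.40702452,  0.38897657,  0.1225165 ]), 'moment': array([0.00955852, 0.01220451, 0.02792281]), 'gripper_force': 0.0, 'gripper_width': 0.9985234270495323}
```

View pics/top0.png

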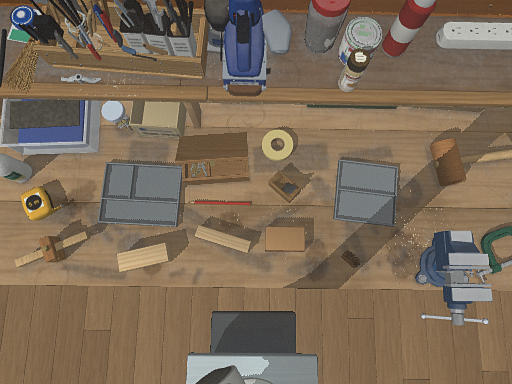

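View pics/scene0.png

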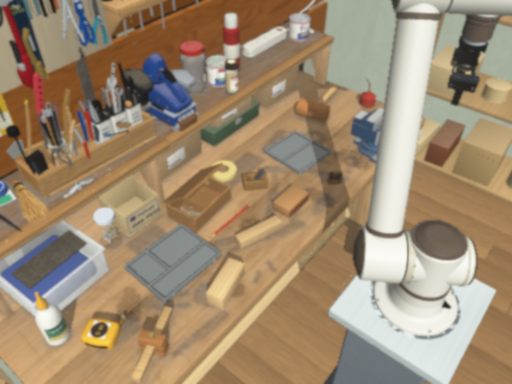

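The top view shows the three-bay tray at (141,193) and the two-bay tray at (366,190). The thick offcut is at (146,257), the thin one at (223,238), the block at (285,239), the plane at (290,184) and the brush at (350,258). The pencil is at (222,203) and the tape at (277,145). In the scene view the same things are at (173,262), (297,152), (226,281), (260,232), (291,200), (255,180) and (334,178).

Run:
```python
import cv2
a=cv2.imread('pics/top0.png')[125:285,90:410]
b=cv2.imread('pics/scene0.png')[125:315,110:370]
cv2.imwrite('pics/tc.png',cv2.resize(a,(800,400),interpolation=cv2.INTER_CUBIC))
cv2.imwrite('pics/sc.png',cv2.resize(b,(780,570),interpolation=cv2.INTER_CUBIC))
```

```text
(no output)
```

View pics/tc.png

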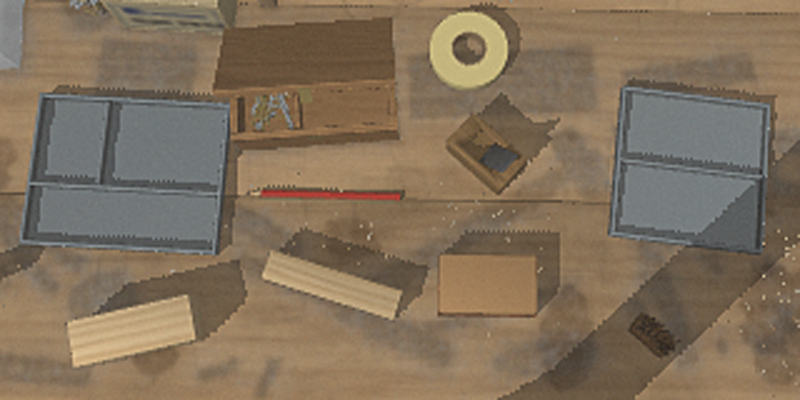

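View pics/sc.png

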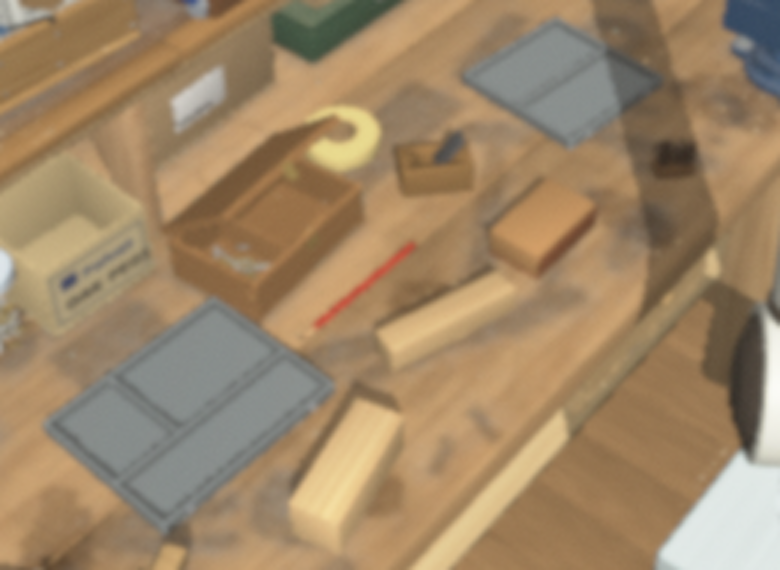

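The enlarged crops show every edge clearly. In the top crop the thick offcut's top face has corners at about (66,320), (187,294), (196,341) and (73,367). The plane's body is at about (447,145), (478,115), (528,160) and (497,193), and the brush is near (655,335). Next I'll measure by mask and check heights against the scene view.

```bash
cat > m.py <<'E'
from h import *
t,s=load('top'),load('scene')
P=lambda L,o,k:np.array(L,float)/k+o
T=lambda *L:P(L,(90-.3,125-.3),2.5); S=lambda *L:P(L,(110-.33,125-.33),3)
obj={ # hand corners of top face in top view, (crop) ; same order in the scene view
'thick':(T((66,320),(187,294),(196,341),(73,367)),S((292,505),(362,398),(403,413),(340,528)),.045),
'thin':(T((270,250),(403,292),(394,319),(262,276)),S((378,328),(498,268),(517,285),(392,350)),.03),
'block':(T((438,255),(536,255),(537,315),(439,314)),S((490,228),(545,180),(597,208),(541,252)),.032),
'plane':(T((447,145),(478,115),(528,160),(497,193)),None,.036),
'brush':(T((643,313),(679,343),(667,357),(629,334)),None,.04),
'tray3':(T((42,95),(232,103),(217,255),(22,246)),S((45,426),(212,298),(334,384),(168,526)),.015),
'tray2':(T((625,87),(770,102),(760,252),(610,236)),S((462,75),(557,18),(662,78),(571,146)),.015)}
def rectw(c,pts,z):
    w=np.array([onz(c,u,v,z)[:2] for u,v in pts],np.float32)
    (x,y),(a,b),g=cv2.minAreaRect(w*1000)
    if a<b: a,b,g=b,a,g+90   # g: direction of the long side
    return np.round([x,y,a,b,(g+90)%180-90],1)
E
python3 - <<'E'
from m import *
img=cv2.cvtColor(t['pixels'].astype(np.uint8),cv2.COLOR_RGB2BGR)
for n,(a,b,z) in obj.items():
    o=rectw(t,a,z); 
    m=np.full(img.shape[:2],cv2.GC_BGD,np.uint8)
    poly=np.round(a).astype(np.int32); c=a.mean(0)
    big=cv2.dilate(cv2.fillConvexPoly(np.zeros_like(m),poly,1),np.ones((7,7))); small=cv2.erode(cv2.fillConvexPoly(np.zeros_like(m),poly,1),np.ones((3,3)))
    big2=cv2.dilate(big,np.ones((15,15)))
    m[big>0]=cv2.GC_PR_BGD; m[small>0]=cv2.GC_FGD
    x,y,w,h=cv2.boundingRect(big2); sub=np.ascontiguousarray(m[y:y+h,x:x+w])
    cv2.grabCut(np.ascontiguousarray(img[y:y+h,x:x+w]),sub,None,np.zeros((1,65)),np.zeros((1,65)),5,cv2.GC_INIT_WITH_MASK)
    cs,_=cv2.findContours(np.uint8((sub==1)|(sub==3)),cv2.RETR_EXTERNAL,cv2.CHAIN_APPROX_NONE)
    k=max(cs,key=cv2.contourArea)[:,0]+(x,y)
    print(n,'hand',o,'mask',rectw(t,k,z))
    if b is not None:
        q=[tri(t,p,s,p2) for p,p2 in zip(a,b)]
        print('   tri z',np.round([1000*i[0][2] for i in q],1),'miss',np.round([1000*i[1] for i in q],1))
E
```

```text
thick hand [382.5 272.  120.1  46.8 -77. ] mask [382.3 272.4 119.   44.3 -76.3]
   tri z [43.8 46.2 48.4 41.9] miss [3.2 3.1 4.4 1.4]
thin hand [431.   79.4 141.   28.2  73.4] mask [431.3  80.  138.8  29.2  73.4]
   tri z [35.7 32.2 33.9 30.5] miss [0.9 2.5 1.2 1.2]
block hand [432.9 -76.7  99.2  60.1 -89.6] mask [433.1 -77.9  95.7  57.6 -89.4]
   tri z [36.5 27.8 24.5 39.8] miss [1.5 3.5 0.8 0.7]
plane hand [567.2 -76.   71.3  47.4  47.5] mask [565.9 -74.9  79.2  48.6  47.4]
brush hand [ 382.9 -242.2   45.    25.3   54.9] mask [ 385.4 -240.6   46.    26.7   45. ]
tray3 hand [544.1 295.5 200.7 161.4  88.2] mask [544.6 297.4 198.1 160.4  87.7]
   tri z [10.   8.9 12.1 14. ] miss [0.9 2.9 4.  2.1]
tray2 hand [ 559.3 -293.4  167.4  156.2   -7.1] mask [ 558.2 -292.1  163.   161.6   -6.2]
   tri z [11.1 10.  13.3  7.2] miss [4.2 1.8 1.2 2.3]
```

Sizes and heights agree with the text, with triangulated tops near 45, 32, 32 and 12 mm. I'll start with the plane.

>>> servo_tool(
  targets=[
    [0.75,1.06,0.2,0.1,87],
    [1.5,2.12,0.4,0.2,87],
    [2.25,3.18,0.6,0.3,87],
    [3.0,4.24,0.8,0.4,87],
    [3.75,5.3,1.0,0.508,87],
  ],
)

```text
time_s: 0.57
tcp_pos: [0.3095, -0.4326, 0.2695]
ee_rot: [[-0.673, -0.739, -0.0], [-0.739, 0.673, 0.001], [-0.0, 0.001, -1.0]]
wrist_force: [0.9, 0.4, 0.6]
gripper_width: 0.996
gripper_force: 0.0
```

>>> servo_tool(
  targets=[
    [0.75,1.06,0,0,87],
    [1.5,2.12,0,0,87],
    [2.25,3.18,0,0,87],
    [3.0,4.24,0,0,87],
    [3.75,5.3,0,0,87],
  ],
)

```text
time_s: 0.98
tcp_pos: [0.422, -0.2734, 0.2695]
ee_rot: [[-0.677, -0.736, 0.0], [-0.736, 0.677, 0.0], [-0.0, 0.0, -1.0]]
wrist_force: [1.3, -0.4, 0.2]
gripper_width: 0.999
gripper_force: 0.0
```

>>> servo_tool(
  targets=[
    [0.75,1.06,0,0,87],
    [1.5,2.12,0,0,87],
    [2.25,3.18,0,0,87],
    [2.7,3.9,-0.5,0,87],
    [2.7,3.9,-1.0,0,87],
  ],
)

```text
time_s: 1.4
tcp_pos: [0.5054, -0.1548, 0.2396]
ee_rot: [[-0.673, -0.74, 0.003], [-0.74, 0.673, 0.0], [-0.002, -0.002, -1.0]]
wrist_force: [0.9, -0.0, -0.5]
gripper_width: 0.998
gripper_force: 0.0
```

Run:
```python
from h import *
c=cap('wrist','w1.png'); x=r.sense(); print(x['tcp_pos'],x['ee_rot'][:,1],x['joints'],x['wrist_force'],x['time_s'])
```

```text
[ 0.50194449 -0.15562234  0.23551766] [-0.73844482  0.67429136  0.00551476] [  0.41149725  12.70342578 -13.51975999  -0.12681897 -64.1019051
 -42.75534445] [-1.72857258  0.00716997 -3.46530291] 1.45
```

View pics/w1.png

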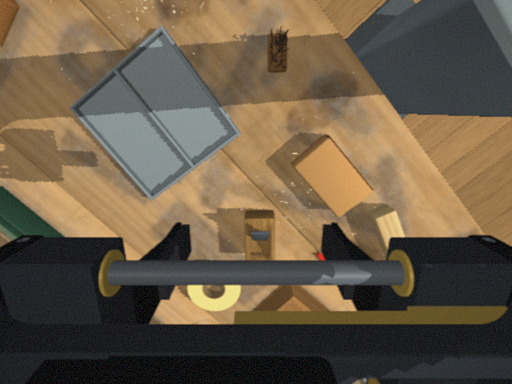

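The wrist view shows the plane at (260,232), upright and in line with the fingers. The brush is at (278,50), also nearly in line. I'll ray-cast both and triangulate against the top view.

Run:
```python
from m import *
w=load('wrist')
f=lambda *a:np.round(1000*onz(*a),1)[:2]
print('plane far corners',f(w,246,211,.036),f(w,274,211,.036))
k=np.round(obj['plane'][0],1)
for i in range(4): print('plane top corner',f(t,*k[i],.036))
# plane corner heights: wrist far corners vs top corners 3(right) 2..
for p in((246,211),(274,211)):
  for i in range(4):
    X,e=tri(t,k[i],w,p)
    if e<.006: print('tri plane',i,p,np.round(X*1000,1),round(e*1000,1))
b=obj['brush'][0]
print('brush top',np.round([f(t,*q,.04) for q in b]).tolist())
print('brush wrist', f(w,269,34,.04),f(w,288,34,.04),f(w,270,73,.0),f(w,287,72,.0),f(w,269,53,.02),f(w,288,53,.02))
print('brush tri centre',tri(t,b.mean(0),w,(278.5,42)))
for n,p in (('tray2',[(162,28),(240,132),(150,199),(72,108)]),('block',[(293,162),(328,135),(374,189),(340,216)])): print(n,rectw(w,np.array(p,float),obj[n][2]))
```

```text
plane far corners [ 551.8 -124.6] [523.2 -98.6]
plane top corner [575.  -34.9]
plane top corner [607.4 -66.7]
plane top corner [ 560.6 -118.3]
plane top corner [525.6 -86.4]
tri plane 0 (246, 211) [ 643.5  -45.2 -272.1] 3.5
tri plane 3 (274, 211) [530.  -88.9   7. ] 1.4
brush top [[406.0, -231.0], [377.0, -266.0], [364.0, -253.0], [386.0, -216.0]]
brush wrist [ 385.7 -264.9] [ 369.9 -250.4] [ 407.2 -235.9] [ 390.  -221.8] [ 395.5 -252.4] [ 378.4 -236.9]
brush tri centre (array([ 0.38127397, -0.25070316,  0.01838986]), np.float64(0.007812748042866356))
tray2 [ 558.7 -293.   162.4  153.3   -6.5]
block [431.1 -80.8 103.2  58.1  89.7]
```

The wrist pixels I took for the plane's near end are its base edge, which agrees with the top view. The plane's centre is about (566, -76), and the brush's about (384, -243) at 139°.

>>> servo_tool(
  targets=[
    [1.0,1.3,-0.2,0,87],
    [2.0,2.6,-0.5,0,87],
    [2.1,2.7,-1.5,0,87],
    [2.1,2.7,-2.5,0,87],
    [2.1,2.7,-2.5,0,87],
  ],
)

```text
time_s: 1.87
tcp_pos: [0.5617, -0.0766, 0.1583]
ee_rot: [[-0.677, -0.736, -0.013], [-0.736, 0.677, 0.0], [0.009, 0.01, -1.0]]
wrist_force: [-0.5, -0.1, -1.7]
gripper_width: 0.999
gripper_force: 0.0
```

Run:
```python
from h import *
c=cap('wrist','w2.png'); x=r.sense(); print(x['tcp_pos'],x['ee_rot'][:,1])
```

```text
[ 0.56318481 -0.07754579  0.16165712] [-0.73628197  0.67665102  0.00567954]
```

View pics/w2.png

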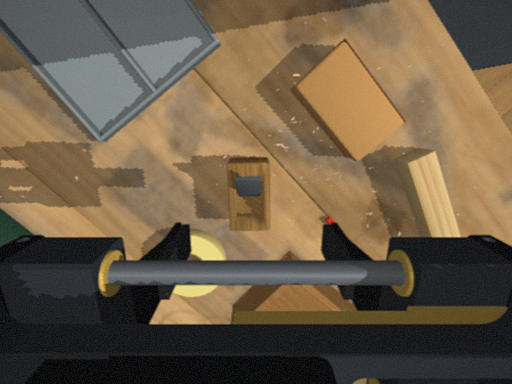

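The wrist view shows the plane's top face from about (229,165) to (270,230), a little left of the finger centreline.

Run:
```python
from m import *
w=load('wrist')
for z,p in((.036,[(229,165),(269,165),(271,230),(229,231)]),(0,[(229,158),(268,158)])):
  print(z,np.round([1000*onz(w,*q,z)[:2] for q in p],1).tolist())
print(rectw(w,np.array([(229,165),(269,165),(271,230),(229,231)],float),.036))
print(rectw(w,np.array([(296,87),(345,40),(406,122),(360,160)],float),.032))
```

```text
0.036 [[561.1, -115.1], [531.6, -87.8], [577.4, -33.3], [611.5, -63.3]]
0 [[562.6, -118.0], [530.1, -88.1]]
[570.6 -75.4  72.2  45.4  48.6]
[434.1 -76.6  98.   58.2 -89.6]
```

>>> servo_tool(
  targets=[
    [0.2,0.07,-0.8,0,87],
    [0.2,0.07,-1.8,0,87],
    [0.2,0.07,-2.8,0,87],
    [0.2,0.07,-3.7,0,87],
    [0.2,0.07,-4.25,0,87],
  ],
)

```text
time_s: 2.33
tcp_pos: [0.5712, -0.0764, 0.0369]
ee_rot: [[-0.678, -0.735, -0.0], [-0.735, 0.678, -0.0], [0.001, 0.0, -1.0]]
wrist_force: [-0.5, 0.7, -0.7]
gripper_width: 0.999
gripper_force: 0.0
```

>>> servo_tool(
  targets=[
    [0,0,0,0,60],
    [0,0,0,0,40],
    [0,0,0,0,30],
    [0,0,0,0,30],
    [0,0,0,0,30],
  ],
)

```text
time_s: 2.75
tcp_pos: [0.5727, -0.0753, 0.0391]
ee_rot: [[-0.677, -0.736, 0.004], [-0.736, 0.677, 0.0], [-0.003, -0.002, -1.0]]
wrist_force: [-0.6, 1.7, -0.1]
gripper_width: 0.703
gripper_force: 0.0
```

>>> servo_tool(
  targets=[
    [0,0,0,0,30],
    [0,0,0,0,30],
    [0,0,0.3,0,30],
    [0,0,0.8,0,30],
    [0,0,1.5,0,30],
  ],
)

```text
time_s: 3.17
tcp_pos: [0.5699, -0.0752, 0.0812]
ee_rot: [[-0.677, -0.736, -0.005], [-0.736, 0.677, -0.0], [0.003, 0.003, -1.0]]
wrist_force: [-0.3, 0.8, -2.1]
gripper_width: 0.501
gripper_force: 29.9
```

>>> servo_tool(
  targets=[
    [0,0,0.8,0.1,30],
    [0.2,-0.8,1.6,0.2,30],
    [0.4,-2.0,1.9,0.3,30],
    [0.6,-3.2,2.0,0.4,30],
    [0.8,-4.4,2.0,0.5,30],
  ],
)

```text
time_s: 3.58
tcp_pos: [0.5962, -0.2082, 0.1444]
ee_rot: [[-0.234, -0.972, 0.003], [-0.972, 0.234, -0.0], [-0.0, -0.003, -1.0]]
wrist_force: [-0.8, 0.4, -2.7]
gripper_width: 0.506
gripper_force: 29.9
```

>>> servo_tool(
  targets=[
    [0.1,-1.2,-0.2,0.1,30],
    [0.13,-2.4,-0.6,0.132,30],
    [0.13,-3.0,-1.0,0.132,30],
    [0.13,-3.0,-1.4,0.132,30],
    [0.13,-3.0,-1.4,0.132,30],
  ],
)

```text
time_s: 4.0
tcp_pos: [0.5968, -0.2974, 0.0966]
ee_rot: [[-0.114, -0.993, -0.007], [-0.993, 0.114, 0.003], [-0.002, 0.007, -1.0]]
wrist_force: [-0.4, 1.1, -2.0]
gripper_width: 0.501
gripper_force: 29.9
```

Run:
```python
from h import *
c=cap('wrist','w3.png'); cap('scene'); x=r.sense(); print(x['tcp_pos'],x['ee_rot'][:,1],x['wrist_force'],x['gripper_width'])
s=load('scene')['pixels'].astype(np.uint8)[120:200,230:360,::-1]
cv2.imwrite('pics/j3.png',np.vstack([cv2.resize(c['pixels'][:,:,::-1],(400,300)),cv2.resize(s,(400,246),interpolation=cv2.INTER_CUBIC)]))
```

```text
[ 0.59891319 -0.29645799  0.09963768] [-0.99389814  0.11028482  0.00193331] [ 0.77344341 -0.83856273 -1.49616055] 0.5004698590271055
```

View pics/j3.png

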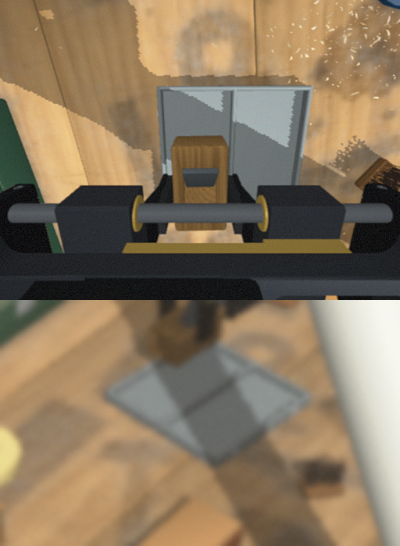

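The plane hangs level over the far bay (left bay in the wrist picture). I'll lower it and watch the force.

>>> servo_tool(
  targets=[
    [0,0,-0.6,0,30],
    [0,0,-1.1,0,30],
    [0,0,-1.5,0,30],
    [0,0,-1.6,0,30],
    [0,0,-1.6,0,30],
  ],
)

```text
time_s: 4.52
tcp_pos: [0.5993, -0.2962, 0.0516]
ee_rot: [[-0.109, -0.994, -0.001], [-0.994, 0.109, 0.0], [-0.0, 0.001, -1.0]]
wrist_force: [-0.4, -0.2, -1.3]
gripper_width: 0.502
gripper_force: 29.9
```

>>> servo_tool(
  targets=[
    [0,0,-0.05,0,30],
    [0,0,-0.1,0,30],
    [0,0,-0.15,0,30],
    [0,0,-0.2,0,30],
    [0,0,-0.2,0,30],
  ],
)

```text
time_s: 4.93
tcp_pos: [0.5993, -0.2973, 0.0461]
ee_rot: [[-0.111, -0.994, 0.0], [-0.994, 0.111, 0.0], [-0.0, -0.0, -1.0]]
wrist_force: [-0.9, -0.0, -1.6]
gripper_width: 0.501
gripper_force: 29.9
```

>>> servo_tool(
  targets=[
    [0,0,-0.05,0,30],
    [0,0,-0.1,0,30],
    [0,0,-0.13,0,30],
    [0,0,-0.13,0,30],
    [0,0,-0.13,0,30],
  ],
)

```text
time_s: 5.35
tcp_pos: [0.5997, -0.2974, 0.0451]
ee_rot: [[-0.11, -0.994, 0.001], [-0.994, 0.11, -0.001], [0.001, -0.001, -1.0]]
wrist_force: [-3.8, 2.7, 9.0]
gripper_width: 0.504
gripper_force: 29.8
```

The plane is down on the floor, so I'll release it slowly and retract towards the brush.

>>> servo_tool(
  targets=[
    [0,0,0.05,0,50],
    [0,0,0.05,0,56],
    [0,0,0.05,0,58],
    [0,0,0.05,0,58],
    [0,0,0.05,0,58],
  ],
)

```text
time_s: 5.77
tcp_pos: [0.5993, -0.2972, 0.0433]
ee_rot: [[-0.111, -0.994, -0.0], [-0.994, 0.111, 0.0], [-0.0, 0.0, -1.0]]
wrist_force: [0.4, -0.1, 0.5]
gripper_width: 0.656
gripper_force: 0.0
```

>>> servo_tool(
  targets=[
    [0,0,0.3,0,58],
    [0,0,1.0,0,58],
    [0,0,2.0,0,58],
    [0,0,3.0,0,70],
    [-0.5,0.3,4.0,-0.1,87],
  ],
)

```text
time_s: 6.18
tcp_pos: [0.5861, -0.2893, 0.1651]
ee_rot: [[-0.211, -0.978, 0.002], [-0.978, 0.211, -0.002], [0.001, -0.002, -1.0]]
wrist_force: [1.1, -0.1, 1.1]
gripper_width: 0.745
gripper_force: 0.0
```

>>> servo_tool(
  targets=[
    [-1.25,0.3,0,-0.12,87],
    [-2.5,0.6,0,-0.24,87],
    [-3.75,0.9,0,-0.36,87],
    [-5.0,1.2,0,-0.48,87],
    [-6.2,1.5,0,-0.51,87],
  ],
)

```text
time_s: 6.6
tcp_pos: [0.3964, -0.2428, 0.1641]
ee_rot: [[-0.664, -0.748, 0.001], [-0.748, 0.664, -0.0], [-0.0, -0.0, -1.0]]
wrist_force: [0.2, 0.2, 0.7]
gripper_width: 0.986
gripper_force: 0.0
```

Run:
```python
from h import *
c=cap('wrist','w4.png'); d=cap('top'); x=r.sense(); print(x['tcp_pos'],x['ee_rot'][:,1],x['wrist_force'],x['gripper_width'])
s=d['pixels'][140:290,300:420,::-1]
cv2.imwrite('pics/j4.png',np.hstack([c['pixels'][:,:,::-1],cv2.resize(s,(288,384),interpolation=cv2.INTER_CUBIC)[:,:288]]))
```

```text
[ 0.39206341 -0.24162801  0.16365215] [-0.74984259  0.66160209  0.0043315 ] [ 0.83612271 -0.0389471  -0.13596706] 0.9919103727046739
```

View pics/j4.png

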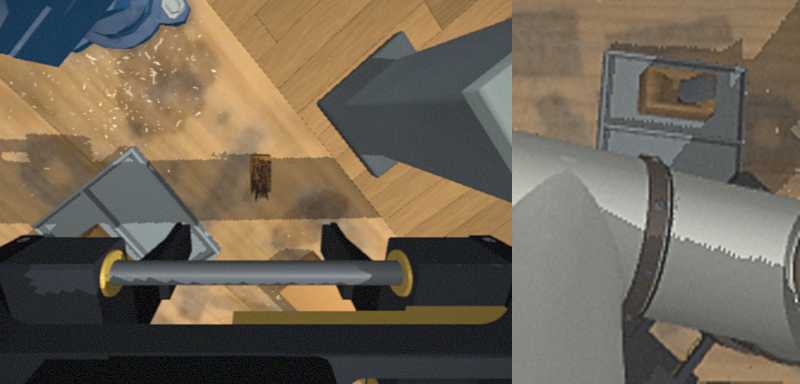

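The plane lies flat in the far bay. The brush shows at u 250–271, v 154–200, in line with the fingers.

Run:
```python
from h import *
w=load('wrist'); g=w['pixels'].astype(np.uint8)
f=lambda u,v,z:np.round(1000*onz(w,u,v,z),1)[:2]
print('base',f(250,154,0),f(270,154,0)); print('top',f(250,164,.02),f(271,164,.02)); print('bristle end',f(260,196,.04),'start',f(260,165,.04))
```

```text
base [ 380.1 -271.2] [ 363. -256.]
top [ 385.  -265.2] [ 367.9 -250.1]
bristle end [ 396.9 -235.6] start [ 375.1 -260.3]
```

>>> servo_tool(
  targets=[
    [-0.42,-0.08,-0.8,0,60],
    [-0.42,-0.08,-1.8,0,50],
    [-0.42,-0.08,-2.8,0,50],
    [-0.42,-0.08,-3.8,0,50],
    [-0.42,-0.08,-4.3,0,50],
  ],
)

```text
time_s: 7.12
tcp_pos: [0.3851, -0.2454, 0.0324]
ee_rot: [[-0.66, -0.751, -0.003], [-0.751, 0.66, 0.001], [0.001, 0.003, -1.0]]
wrist_force: [0.1, -0.3, 0.6]
gripper_width: 0.706
gripper_force: 0.0
```

>>> servo_tool(
  targets=[
    [0,0,0,0,50],
    [0,0,0,0,30],
    [0,0,0,0,10],
    [0,0,0,0,10],
    [0,0,0,0,10],
  ],
)

```text
time_s: 7.53
tcp_pos: [0.3869, -0.2459, 0.036]
ee_rot: [[-0.66, -0.751, 0.003], [-0.751, 0.66, -0.001], [-0.002, -0.003, -1.0]]
wrist_force: [0.3, 0.3, 0.4]
gripper_width: 0.359
gripper_force: 0.0
```

>>> servo_tool(
  targets=[
    [0,0,0,0,10],
    [0,0,0,0,10],
    [0,0,0,0,10],
    [0,0,0,0,10],
    [0,0,0,0,10],
  ],
)

```text
time_s: 7.95
tcp_pos: [0.3865, -0.2458, 0.0356]
ee_rot: [[-0.66, -0.751, 0.002], [-0.751, 0.66, -0.001], [-0.001, -0.002, -1.0]]
wrist_force: [0.3, 1.2, 7.7]
gripper_width: 0.276
gripper_force: 30.0
```

>>> servo_tool(
  targets=[
    [0,0,0.6,0,10],
    [0,0,1.8,0.1,10],
    [0,0,3.0,0.2,10],
    [0,0,4.2,0.3,10],
    [0,0.4,5.4,0.4,10],
  ],
)

```text
time_s: 8.37
tcp_pos: [0.3854, -0.2341, 0.1983]
ee_rot: [[-0.312, -0.95, -0.0], [-0.95, 0.312, -0.0], [0.0, 0.0, -1.0]]
wrist_force: [2.3, 0.6, -2.2]
gripper_width: 0.271
gripper_force: 30.0
```

>>> servo_tool(
  targets=[
    [0.2,1.2,0.2,0.1,10],
    [0.5,2.4,0.4,0.2,10],
    [0.8,3.6,0.4,0.282,10],
    [1.1,4.8,0.4,0.282,10],
    [1.4,6.0,0.4,0.282,10],
  ],
)

```text
time_s: 8.78
tcp_pos: [0.4274, -0.0519, 0.2089]
ee_rot: [[-0.039, -0.999, 0.001], [-0.999, 0.039, 0.001], [-0.001, -0.001, -1.0]]
wrist_force: [0.4, 0.2, -0.1]
gripper_width: 0.274
gripper_force: 30.0
```

>>> servo_tool(
  targets=[
    [0.3,1.2,0,0,10],
    [0.6,2.4,0,0,10],
    [0.9,3.6,0,0,10],
    [1.2,4.8,0,0,10],
    [1.5,6.0,0,0,10],
  ],
)

```text
time_s: 9.2
tcp_pos: [0.4724, 0.1282, 0.2086]
ee_rot: [[-0.039, -0.999, -0.0], [-0.999, 0.039, 0.0], [-0.0, 0.0, -1.0]]
wrist_force: [1.0, -0.1, -1.2]
gripper_width: 0.269
gripper_force: 30.0
```

>>> servo_tool(
  targets=[
    [0.4,1.2,0,0,10],
    [0.9,2.3,0,0,10],
    [1.4,3.4,0,0,10],
    [1.9,4.5,0,0,10],
    [2.4,5.6,0,0,10],
  ],
)

```text
time_s: 9.62
tcp_pos: [0.5448, 0.2959, 0.2082]
ee_rot: [[-0.039, -0.999, -0.001], [-0.999, 0.039, -0.0], [0.001, 0.001, -1.0]]
wrist_force: [0.3, -0.0, -0.5]
gripper_width: 0.272
gripper_force: 30.0
```

>>> servo_tool(
  targets=[
    [0.5,1.1,0,0,10],
    [1.0,2.1,-0.4,0,10],
    [1.07,2.17,-1.4,0,10],
    [1.07,2.17,-2.4,0,10],
    [1.07,2.17,-3.0,0,10],
  ],
)

```text
time_s: 10.03
tcp_pos: [0.575, 0.359, 0.114]
ee_rot: [[-0.039, -0.999, -0.006], [-0.999, 0.039, -0.003], [0.004, 0.005, -1.0]]
wrist_force: [-0.4, -1.2, -1.9]
gripper_width: 0.273
gripper_force: 30.0
```

Run:
```python
from h import *
c=cap('wrist','w5.png'); x=r.sense(); print(x['tcp_pos'],x['ee_rot'][:,1],x['wrist_force'],x['gripper_width'])
```

```text
[0.5734597  0.35749911 0.11058179] [-0.99913651  0.04025284  0.01029286] [-1.21128355 -0.79014173 -4.94585728] 0.2722804879897074
```

View pics/w5.png

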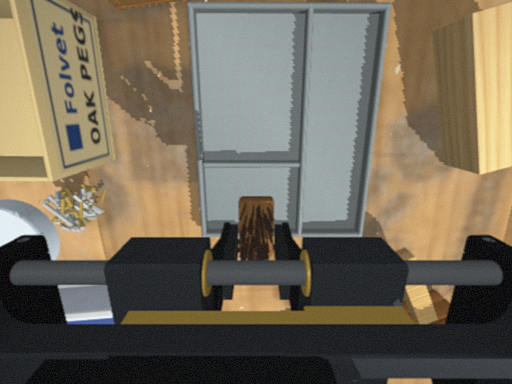

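The brush hangs level over the small bay, at (256,225) in the wrist view, with the bay floor around (250,195). Before lowering I'll check the clearance to the peg box and the tray pose from this view.

Run:
```python
from h import *
w=load('wrist');t=load('top')
f=lambda c,u,v,z:np.round(1000*onz(c,u,v,z))[:2]
print('tray',[f(w,*p,.015).tolist() for p in((190,4),(388,4),(362,236),(201,236))])
print('divider crossing',f(w,302,162,.015))
print('pegbox top view front corners z.08/0',f(t,131,133,.08),f(t,182,134,.08),f(t,131,133,0),f(t,182,134,0))
print('jar',f(t,112,118,.0),f(t,112,110,.08))
print('pegbox wrist base corner',f(w,113,158,0),f(w,62,175,.08))
```

```text
tray [[620.0, 197.0], [465.0, 203.0], [470.0, 402.0], [630.0, 396.0]]
divider crossing [531. 325.]
pegbox top view front corners z.08/0 [687. 312.] [686. 185.] [716. 341.] [716. 202.]
jar [759. 396.] [747. 364.]
pegbox wrist base corner [711. 317.] [705. 315.]
```

>>> servo_tool(
  targets=[
    [0,0,-0.7,0,10],
    [0,0,-1.4,0,10],
    [0,0,-1.9,0,10],
    [0,0,-2.3,0,10],
    [0,0,-2.4,0,10],
  ],
)

```text
time_s: 10.5
tcp_pos: [0.576, 0.3586, 0.0447]
ee_rot: [[-0.039, -0.999, -0.003], [-0.999, 0.039, -0.002], [0.002, 0.003, -1.0]]
wrist_force: [-0.1, 0.2, -1.2]
gripper_width: 0.273
gripper_force: 30.0
```

>>> servo_tool(
  targets=[
    [0,0,-0.05,0,10],
    [0,0,-0.1,0,10],
    [0,0,-0.15,0,10],
    [0,0,-0.2,0,10],
    [0,0,-0.2,0,10],
  ],
)

```text
time_s: 10.92
tcp_pos: [0.5771, 0.3596, 0.0412]
ee_rot: [[-0.039, -0.999, 0.001], [-0.999, 0.039, 0.001], [-0.001, -0.001, -1.0]]
wrist_force: [0.4, -0.7, -1.0]
gripper_width: 0.273
gripper_force: 30.0
```

>>> servo_tool(
  targets=[
    [0,0,-0.04,0,10],
    [0,0,-0.07,0,10],
    [0,0,-0.07,0,30],
    [0,0,-0.07,0,40],
    [0,0,-0.07,0,40],
  ],
)

```text
time_s: 11.33
tcp_pos: [0.5769, 0.3595, 0.0385]
ee_rot: [[-0.039, -0.999, 0.0], [-0.999, 0.039, 0.0], [-0.0, -0.0, -1.0]]
wrist_force: [-0.3, -0.4, 0.1]
gripper_width: 0.41
gripper_force: 0.0
```

>>> servo_tool(
  targets=[
    [0,0,0,0,40],
    [0,0,0.6,0,40],
    [0,0,1.6,0,40],
    [0,0,2.8,0,60],
    [0,0,4.0,0,87],
  ],
)

```text
time_s: 11.75
tcp_pos: [0.5765, 0.359, 0.1589]
ee_rot: [[-0.039, -0.999, -0.002], [-0.999, 0.039, -0.002], [0.002, 0.002, -1.0]]
wrist_force: [0.3, 0.3, -0.3]
gripper_width: 0.535
gripper_force: 0.0
```

>>> servo_tool(
  targets=[
    [-1.2,-0.5,0,0.1,87],
    [-2.4,-1.0,0,0.2,87],
    [-3.6,-1.5,0,0.276,87],
    [-4.8,-2.0,0,0.276,87],
    [-6.0,-2.6,0,0.276,87],
  ],
)

```text
time_s: 12.17
tcp_pos: [0.3954, 0.2808, 0.1584]
ee_rot: [[0.235, -0.972, 0.0], [-0.972, -0.235, 0.0], [-0.0, -0.0, -1.0]]
wrist_force: [-0.2, 1.5, 0.8]
gripper_width: 0.903
gripper_force: 0.0
```

>>> servo_tool(
  targets=[
    [-0.49,-0.3,0,0,87],
    [-0.49,-0.3,0,0,87],
    [-0.49,-0.3,0,0,87],
    [-0.49,-0.3,0,0,87],
    [-0.49,-0.3,0,0,87],
  ],
)

```text
time_s: 12.58
tcp_pos: [0.3831, 0.2733, 0.1586]
ee_rot: [[0.234, -0.972, 0.001], [-0.972, -0.234, 0.001], [-0.0, -0.001, -1.0]]
wrist_force: [0.9, 0.9, -0.6]
gripper_width: 0.998
gripper_force: 0.0
```

Run:
```python
from h import *
c=cap('wrist','w6.png'); d=cap('top'); x=r.sense(); print(x['tcp_pos'],x['ee_rot'][:,1],x['wrist_force'],x['gripper_width'])
s=d['pixels'][150:270,95:191,::-1]
cv2.imwrite('pics/j6.png',np.hstack([c['pixels'][:,:,::-1],cv2.resize(s,(288,360),interpolation=cv2.INTER_CUBIC) if 0 else cv2.copyMakeBorder(cv2.resize(s,(288,360)),0,24,0,0,0)]))
```

```text
[0.3829587  0.27301037 0.15825028] [-9.72189035e-01 -2.34197473e-01  1.51729979e-04] [ 0.23733972 -0.7184362  -0.10890561] 0.9998247641004332
```

View pics/j6.png

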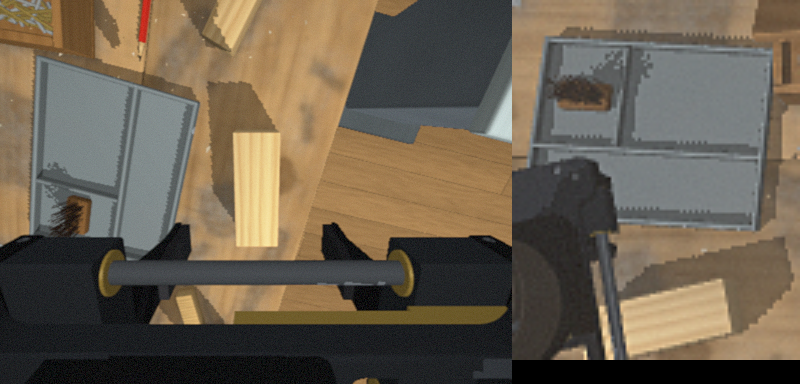

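The thick offcut's top face is at about (235,131)–(279,246), in line with the fingers. The brush shows at (72,215) in the wrist half and (585,92) in the top half. I'll project its expected bounds to check that it's upright.

Run:
```python
from h import *
w=load('wrist');t=load('top')
def pr(c,X):
    T=np.linalg.inv(np.array(c['world_from_camera'])); q=T[:3,:3]@X+T[:3,3]; return np.round([c['fx']*q[0]/q[2]+c['cx'],c['fy']*q[1]/q[2]+c['cy']],0)
for c,g in((w,lambda p:p),(t,lambda p:(p-[95,150])*3+[512,0])):
  for z in(.004,.044):
    print(z,[g(pr(c,np.array([.577+a*.012,.3595+b*.0225,z]))).tolist() for a,b in((-1,-1),(1,-1),(1,1),(-1,1))])
from m import rectw
print(rectw(w,np.array([(233,132),(280,131),(278,247),(235,246)],float),.045))
print([np.round(1000*onz(w,*p,.045)[:2]) for p in((233,132),(280,131),(278,247),(235,246))])
a=w['pixels'].astype(np.uint8)[185:245,35:105,::-1]; b=t['pixels'].astype(np.uint8)[160:200,100:140,::-1]
cv2.imwrite('pics/j7.png',np.hstack([cv2.resize(a,(420,360),interpolation=cv2.INTER_CUBIC),cv2.resize(b,(360,360),interpolation=cv2.INTER_CUBIC)]))
```

```text
0.004 [[92.0, 199.0], [71.0, 194.0], [70.0, 229.0], [90.0, 233.0]]
0.044 [[70.0, 211.0], [46.0, 206.0], [45.0, 245.0], [68.0, 249.0]]
0.004 [[608.0, 111.0], [611.0, 84.0], [560.0, 84.0], [557.0, 111.0]]
0.044 [[593.0, 99.0], [596.0, 72.0], [542.0, 72.0], [539.0, 99.0]]
[383.4 272.4 121.1  45.9 -75.9]
[array([418., 219.]), array([376., 208.]), array([346., 326.]), array([391., 335.])]
```

View pics/j7.png

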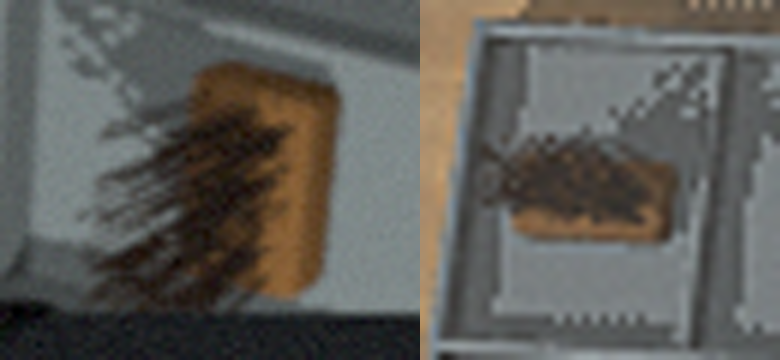

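The brush is upright on the floor, with the base outline matching the projection. The offcut lies centred under the tool, so I'll grasp it.

>>> servo_tool(
  targets=[
    [0,0,-0.9,0,87],
    [0,0,-1.9,0,75],
    [0,0,-2.9,0,75],
    [0,0,-3.7,0,75],
    [0,0,-4.1,0,75],
  ],
)

```text
time_s: 13.1
tcp_pos: [0.3816, 0.2712, 0.0323]
ee_rot: [[0.234, -0.972, -0.003], [-0.972, -0.234, -0.004], [0.003, 0.004, -1.0]]
wrist_force: [-0.4, -0.5, 0.8]
gripper_width: 0.875
gripper_force: 0.0
```

>>> servo_tool(
  targets=[
    [0,0,0,0,60],
    [0,0,0,0,40],
    [0,0,0,0,30],
    [0,0,0,0,30],
    [0,0,0,0,30],
  ],
)

```text
time_s: 13.52
tcp_pos: [0.3828, 0.2732, 0.0366]
ee_rot: [[0.235, -0.972, 0.002], [-0.972, -0.235, 0.002], [-0.002, -0.002, -1.0]]
wrist_force: [-0.6, 0.5, 0.6]
gripper_width: 0.569
gripper_force: 0.0
```

>>> servo_tool(
  targets=[
    [0,0,0,0,30],
    [0,0,0,0,30],
    [0,0,0,0,30],
    [0,0,0,0,30],
    [0,0,0,0,30],
  ],
)

```text
time_s: 13.93
tcp_pos: [0.3826, 0.2731, 0.0365]
ee_rot: [[0.235, -0.972, 0.001], [-0.972, -0.235, 0.001], [-0.001, -0.002, -1.0]]
wrist_force: [-1.2, -0.5, 5.9]
gripper_width: 0.513
gripper_force: 30.0
```

>>> servo_tool(
  targets=[
    [0,0,0.6,0,30],
    [0,0,1.8,-0.1,30],
    [0,0,3.0,-0.2,30],
    [0,0,4.2,-0.3,30],
    [0,0,5.4,-0.347,30],
  ],
)

```text
time_s: 14.35
tcp_pos: [0.3815, 0.2718, 0.1989]
ee_rot: [[-0.114, -0.993, -0.001], [-0.993, 0.114, -0.001], [0.001, 0.001, -1.0]]
wrist_force: [0.3, 0.5, -1.3]
gripper_width: 0.516
gripper_force: 30.0
```

>>> servo_tool(
  targets=[
    [0.2,-1.2,0,0,30],
    [0.4,-2.4,0,0,30],
    [0.7,-3.6,0,0,30],
    [1.0,-4.8,0,0,30],
    [1.3,-6.0,0,0,30],
  ],
)

```text
time_s: 14.77
tcp_pos: [0.4205, 0.0908, 0.1975]
ee_rot: [[-0.109, -0.994, -0.0], [-0.994, 0.109, 0.0], [-0.0, 0.0, -1.0]]
wrist_force: [0.6, 0.3, -0.3]
gripper_width: 0.514
gripper_force: 30.0
```

>>> servo_tool(
  targets=[
    [0.3,-1.2,0,0,30],
    [0.6,-2.4,0,0,30],
    [0.9,-3.6,0,0,30],
    [1.2,-4.8,0,0,30],
    [1.5,-6.0,0,0,30],
  ],
)

```text
time_s: 15.18
tcp_pos: [0.4656, -0.0893, 0.1973]
ee_rot: [[-0.11, -0.994, -0.001], [-0.994, 0.11, 0.0], [-0.0, 0.001, -1.0]]
wrist_force: [0.5, 0.5, -0.9]
gripper_width: 0.515
gripper_force: 30.0
```

>>> servo_tool(
  targets=[
    [0.3,-1.2,0,0,30],
    [0.6,-2.4,0,0,30],
    [0.9,-3.6,0,0,30],
    [1.2,-4.8,0,0,30],
    [1.5,-6.0,0,0,30],
  ],
)

```text
time_s: 15.6
tcp_pos: [0.5107, -0.2692, 0.1969]
ee_rot: [[-0.11, -0.994, -0.001], [-0.994, 0.11, 0.001], [-0.001, 0.001, -1.0]]
wrist_force: [1.2, 1.0, -1.3]
gripper_width: 0.513
gripper_force: 30.0
```

>>> servo_tool(
  targets=[
    [0.26,-0.72,-0.5,0,30],
    [0.26,-0.72,-1.4,0,30],
    [0.26,-0.72,-2.4,0,30],
    [0.26,-0.72,-3.3,0,30],
    [0.26,-0.72,-3.3,0,30],
  ],
)

```text
time_s: 16.02
tcp_pos: [0.5142, -0.2876, 0.092]
ee_rot: [[-0.112, -0.994, -0.013], [-0.994, 0.112, 0.005], [-0.004, 0.013, -1.0]]
wrist_force: [-1.3, 0.1, -2.6]
gripper_width: 0.52
gripper_force: 30.0
```

Run:
```python
from h import *
c=cap('wrist','w8.png'); x=r.sense(); print(x['tcp_pos'],x['ee_rot'][:,1],x['wrist_force'],x['gripper_width'])
```

```text
[ 0.51626449 -0.28840211  0.09523154] [-0.99382439  0.11063649  0.00852379] [ 0.33021376  0.10890754 -1.63107724] 0.5121809880376083
```

View pics/w8.png

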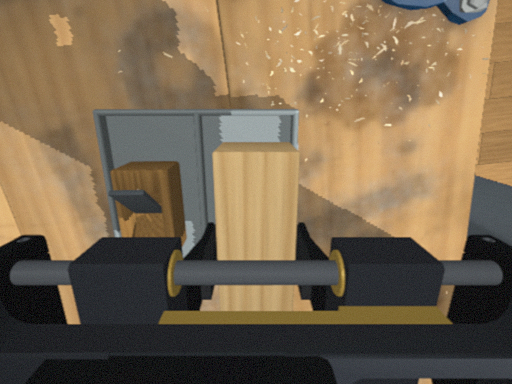

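The offcut is square to the near bay, with its end at (255,147) and the bay's end wall at (250,112). I'll lower it.

>>> servo_tool(
  targets=[
    [0,0,-0.6,0,30],
    [0,0,-1.2,0,30],
    [0,0,-1.6,0,30],
    [0,0,-1.8,0,30],
    [0,0,-1.8,0,30],
  ],
)

```text
time_s: 16.48
tcp_pos: [0.5192, -0.289, 0.0449]
ee_rot: [[-0.109, -0.994, -0.0], [-0.994, 0.109, -0.0], [0.0, 0.0, -1.0]]
wrist_force: [-0.1, -0.4, -0.2]
gripper_width: 0.513
gripper_force: 30.0
```

>>> servo_tool(
  targets=[
    [0,0,-0.05,0,30],
    [0,0,-0.1,0,30],
    [0,0,-0.15,0,30],
    [0,0,-0.18,0,30],
    [0,0,-0.18,0,30],
  ],
)

```text
time_s: 16.9
tcp_pos: [0.5197, -0.2893, 0.0406]
ee_rot: [[-0.109, -0.994, 0.002], [-0.994, 0.109, -0.001], [0.001, -0.002, -1.0]]
wrist_force: [-1.8, 1.2, 3.8]
gripper_width: 0.516
gripper_force: 30.0
```

>>> servo_tool(
  targets=[
    [0,0,0,0,50],
    [0,0,0,0,58],
    [0,0,0,0,58],
    [0,0,0,0,58],
    [0,0,0.1,0,58],
  ],
)

```text
time_s: 17.32
tcp_pos: [0.5185, -0.289, 0.0415]
ee_rot: [[-0.11, -0.994, -0.001], [-0.994, 0.11, 0.0], [-0.0, 0.001, -1.0]]
wrist_force: [0.4, 0.7, 0.2]
gripper_width: 0.657
gripper_force: 0.0
```

>>> servo_tool(
  targets=[
    [0,0,0.5,0,58],
    [0,0,1.3,0,58],
    [0,0,2.3,0,58],
    [0,0,3.2,0,70],
    [0,0,3.8,0,87],
  ],
)

```text
time_s: 17.73
tcp_pos: [0.52, -0.2896, 0.1593]
ee_rot: [[-0.109, -0.994, 0.004], [-0.994, 0.109, -0.002], [0.001, -0.004, -1.0]]
wrist_force: [0.9, 0.4, 0.9]
gripper_width: 0.747
gripper_force: 0.0
```

>>> servo_tool(
  targets=[
    [-0.5,1.2,0,0.05,87],
    [-1.0,2.4,0,0.117,87],
    [-1.5,3.6,0,0.117,87],
    [-2.0,4.8,0,0.117,87],
    [-2.5,6.0,0,0.117,87],
  ],
)

```text
time_s: 18.15
tcp_pos: [0.443, -0.1079, 0.1563]
ee_rot: [[0.006, -1.0, 0.0], [-1.0, -0.006, 0.0], [-0.0, -0.0, -1.0]]
wrist_force: [0.2, 0.8, 0.7]
gripper_width: 0.99
gripper_force: 0.0
```

>>> servo_tool(
  targets=[
    [-0.4,1.07,0,0,87],
    [-0.4,1.07,0,0,87],
    [-0.4,1.07,0,0,87],
    [-0.4,1.07,0,0,87],
    [-0.4,1.07,0,0,87],
  ],
)

```text
time_s: 18.57
tcp_pos: [0.4325, -0.0776, 0.1562]
ee_rot: [[0.006, -1.0, 0.0], [-1.0, -0.006, -0.0], [0.0, -0.0, -1.0]]
wrist_force: [0.2, 0.4, 0.2]
gripper_width: 1.003
gripper_force: 0.0
```

Run:
```python
from h import *
c=cap('wrist','w9.png'); d=cap('top'); x=r.sense(); print(x['tcp_pos'],x['ee_rot'][:,1],x['wrist_force'],x['gripper_width'])
s=d['pixels'][150:270,320:416,::-1]
cv2.imwrite('pics/j9.png',np.hstack([c['pixels'][:,:,::-1],cv2.copyMakeBorder(cv2.resize(s,(288,360)),0,24,0,0,0)]))
```

```text
[ 0.4323405  -0.07789369  0.15598403] [-9.99987560e-01 -4.98109448e-03  2.61162379e-04] [-0.24215289 -0.63972194  0.95446193] 0.9953211460397415
```

View pics/j9.png

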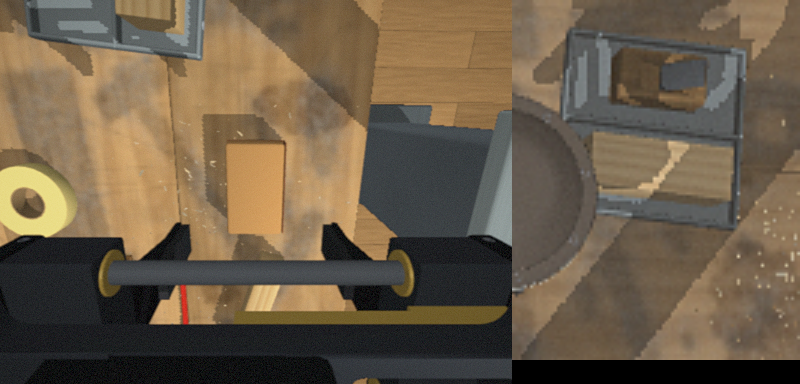

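The thick offcut lies flat in the near bay and the plane is still in the far bay. The block is at about (227,143)–(285,233) in the wrist view.

Run:
```python
from m import *
w=load('wrist'); print(rectw(w,np.array([(227,145),(285,145),(282,233),(228,233)],float),.032))
for p in((181,285),(187,322)): print(onz(w,*p,.007)[:2])
k=np.array([(250,192),(405,195)])/2.5+[90,125]; print([onz(t,*q,.007)[:2] for q in k])
```

```text
[433.4 -77.2  95.7  59.1 -89.8]
[0.52733968 0.055873  ]
[0.52369433 0.11376029]
[array([0.52687981, 0.16943342]), array([0.52623325, 0.00699837])]
```

>>> servo_tool(
  targets=[
    [0,0,-0.9,0,87],
    [0,0,-1.9,0,87],
    [0,0,-2.9,0,87],
    [0,0,-3.7,0,87],
    [0,0,-4.1,0,87],
  ],
)

```text
time_s: 19.08
tcp_pos: [0.4304, -0.0782, 0.0302]
ee_rot: [[0.004, -1.0, -0.005], [-1.0, -0.004, -0.001], [0.001, 0.005, -1.0]]
wrist_force: [-0.0, 0.1, 0.4]
gripper_width: 0.999
gripper_force: 0.0
```

>>> servo_tool(
  targets=[
    [0,0,0,0,70],
    [0,0,0,0,55],
    [0,0,0,0,50],
    [0,0,0,0,50],
    [0,0,0,0,50],
  ],
)

```text
time_s: 19.5
tcp_pos: [0.4329, -0.077, 0.0342]
ee_rot: [[0.007, -1.0, 0.003], [-1.0, -0.007, 0.0], [-0.0, -0.003, -1.0]]
wrist_force: [-1.1, -0.9, -0.3]
gripper_width: 0.707
gripper_force: 0.2
```

>>> servo_tool(
  targets=[
    [0,0,0,0,50],
    [0,0,0,0,50],
    [0,0,0,0,50],
    [0,0,0,0,50],
    [0,0,0,0,50],
  ],
)

```text
time_s: 19.92
tcp_pos: [0.4329, -0.0769, 0.0342]
ee_rot: [[0.007, -1.0, 0.002], [-1.0, -0.007, 0.0], [-0.0, -0.002, -1.0]]
wrist_force: [0.1, -0.0, 7.4]
gripper_width: 0.697
gripper_force: 30.0
```

>>> servo_tool(
  targets=[
    [0,0,0.6,0,50],
    [0,0,1.8,0,50],
    [0,0,3.0,0,50],
    [0,0,4.2,-0.045,50],
    [0,0,5.4,-0.045,50],
  ],
)

```text
time_s: 20.33
tcp_pos: [0.4311, -0.0769, 0.1968]
ee_rot: [[-0.039, -0.999, -0.001], [-0.999, 0.039, 0.0], [-0.0, 0.001, -1.0]]
wrist_force: [2.0, -0.2, -0.8]
gripper_width: 0.694
gripper_force: 30.0
```

>>> servo_tool(
  targets=[
    [0.1,0.9,0.6,0,50],
    [0.2,2.1,0.8,0,50],
    [0.4,3.3,0.8,0,50],
    [0.6,4.5,0.8,0,50],
    [0.8,5.7,0.8,0,50],
  ],
)

```text
time_s: 20.75
tcp_pos: [0.4553, 0.0956, 0.2195]
ee_rot: [[-0.038, -0.999, 0.0], [-0.999, 0.038, 0.001], [-0.001, -0.0, -1.0]]
wrist_force: [-0.1, 1.0, -0.3]
gripper_width: 0.699
gripper_force: 30.0
```

>>> servo_tool(
  targets=[
    [0.5,1.1,0,0,50],
    [1.1,2.2,0,0,50],
    [1.7,3.3,0,0,50],
    [2.3,4.3,0,0,50],
    [2.9,5.3,0,0,50],
  ],
)

```text
time_s: 21.17
tcp_pos: [0.543, 0.2547, 0.2188]
ee_rot: [[-0.037, -0.999, -0.001], [-0.999, 0.037, -0.0], [0.0, 0.001, -1.0]]
wrist_force: [0.4, -0.0, 0.0]
gripper_width: 0.698
gripper_force: 30.0
```

>>> servo_tool(
  targets=[
    [1.0,0.27,0,0,50],
    [1.0,0.27,0,0,50],
    [1.0,0.27,-0.8,0,50],
    [1.0,0.27,-1.6,0,50],
    [1.0,0.27,-1.6,0,50],
  ],
)

```text
time_s: 21.58
tcp_pos: [0.5695, 0.2592, 0.1653]
ee_rot: [[-0.04, -0.999, -0.011], [-0.999, 0.04, -0.005], [0.006, 0.01, -1.0]]
wrist_force: [-0.4, -0.4, -2.4]
gripper_width: 0.701
gripper_force: 30.0
```

Run:
```python
from h import *
c=cap('wrist','w10.png'); x=r.sense(); print(x['tcp_pos'],x['ee_rot'][:,1],x['wrist_force'],x['gripper_width'])
```

```text
[0.57094657 0.25972792 0.16813984] [-0.99923669  0.03855871  0.00626592] [-0.32618688 -0.36381987 -0.14429638] 0.7002252847544654
```

View pics/w10.png

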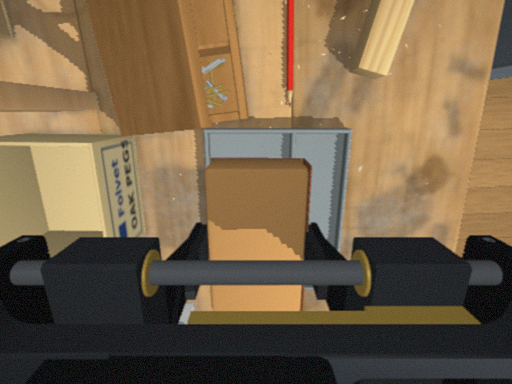

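The block is over the large bay, with its near end at (258,160) and the bay's end wall at (278,130). It's clear of the peg box and the lid, so I'll lower it.

>>> servo_tool(
  targets=[
    [0,0,-0.8,0,50],
    [0,0,-1.7,0,50],
    [0,0,-2.6,0,50],
    [0,0,-3.4,0,50],
    [0,0,-3.9,0,50],
  ],
)

```text
time_s: 22.05
tcp_pos: [0.5726, 0.2607, 0.0534]
ee_rot: [[-0.038, -0.999, -0.001], [-0.999, 0.038, -0.001], [0.001, 0.001, -1.0]]
wrist_force: [0.3, -0.3, -1.1]
gripper_width: 0.697
gripper_force: 30.0
```

>>> servo_tool(
  targets=[
    [0,0,-0.1,0,50],
    [0,0,-0.2,0,50],
    [0,0,-0.3,0,50],
    [0,0,-0.37,0,50],
    [0,0,-0.37,0,50],
  ],
)

```text
time_s: 22.47
tcp_pos: [0.5735, 0.2614, 0.0441]
ee_rot: [[-0.038, -0.999, 0.001], [-0.999, 0.038, 0.001], [-0.001, -0.001, -1.0]]
wrist_force: [-0.3, 0.3, -1.4]
gripper_width: 0.697
gripper_force: 30.0
```

>>> servo_tool(
  targets=[
    [0,0,-0.03,0,50],
    [0,0,-0.06,0,50],
    [0,0,-0.1,0,50],
    [0,0,-0.13,0,50],
    [0,0,-0.13,0,50],
  ],
)

```text
time_s: 22.88
tcp_pos: [0.5729, 0.261, 0.039]
ee_rot: [[-0.038, -0.999, -0.0], [-0.999, 0.038, -0.0], [0.0, 0.0, -1.0]]
wrist_force: [0.5, -0.1, -1.3]
gripper_width: 0.698
gripper_force: 30.0
```

>>> servo_tool(
  targets=[
    [0,0,-0.05,0,50],
    [0,0,-0.05,0,60],
    [0,0,-0.05,0,74],
    [0,0,-0.05,0,74],
    [0,0,-0.05,0,74],
  ],
)

```text
time_s: 23.3
tcp_pos: [0.573, 0.2611, 0.0375]
ee_rot: [[-0.038, -0.999, -0.0], [-0.999, 0.038, 0.0], [-0.0, 0.0, -1.0]]
wrist_force: [-0.5, 0.2, -0.3]
gripper_width: 0.822
gripper_force: 0.0
```

>>> servo_tool(
  targets=[
    [0,0,0.2,0,74],
    [0,0,0.8,0,74],
    [0,0,2.0,0,74],
    [0,0,3.2,0,74],
    [0,0,4.4,0,74],
  ],
)

```text
time_s: 23.72
tcp_pos: [0.5728, 0.2609, 0.1712]
ee_rot: [[-0.038, -0.999, -0.001], [-0.999, 0.038, -0.001], [0.001, 0.0, -1.0]]
wrist_force: [1.0, 1.4, -0.1]
gripper_width: 0.849
gripper_force: 0.0
```

>>> servo_tool(
  targets=[
    [-0.4,0,0.9,0,74],
    [-1.4,-0.6,0.9,-0.1,74],
    [-2.4,-1.2,0.9,-0.2,74],
    [-3.1,-2.2,0.9,-0.251,74],
    [-3.8,-3.2,0.9,-0.251,74],
  ],
)

```text
time_s: 24.13
tcp_pos: [0.4575, 0.1644, 0.1971]
ee_rot: [[-0.285, -0.958, 0.001], [-0.958, 0.285, 0.001], [-0.001, -0.0, -1.0]]
wrist_force: [0.6, -0.9, 1.3]
gripper_width: 0.849
gripper_force: 0.0
```

>>> servo_tool(
  targets=[
    [-0.4,-1.1,0,0,74],
    [-0.93,-2.2,0,0,74],
    [-0.93,-2.83,-0.6,0,74],
    [-0.93,-2.83,-1.3,0,74],
    [-0.93,-2.83,-1.3,0,74],
  ],
)

```text
time_s: 24.55
tcp_pos: [0.4285, 0.0782, 0.1554]
ee_rot: [[-0.288, -0.958, -0.005], [-0.958, 0.288, -0.002], [0.003, 0.005, -1.0]]
wrist_force: [-0.7, 0.1, -0.8]
gripper_width: 0.847
gripper_force: 0.0
```

Run:
```python
from h import *
c=cap('wrist','w11.png'); d=cap('top'); x=r.sense(); print(x['tcp_pos'],x['ee_rot'][:,1],x['wrist_force'],x['gripper_width'])
s=d['pixels'][150:270,95:191,::-1]
cv2.imwrite('pics/j11.png',np.hstack([c['pixels'][:,:,::-1],cv2.copyMakeBorder(cv2.resize(s,(288,360)),0,24,0,0,0)]))
```

```text
[0.43130684 0.08012505 0.15802726] [-9.58585946e-01  2.84803412e-01 -2.87577199e-05] [0.3518091  0.03836325 0.49276057] 0.8485818369517172
```

View pics/j11.png

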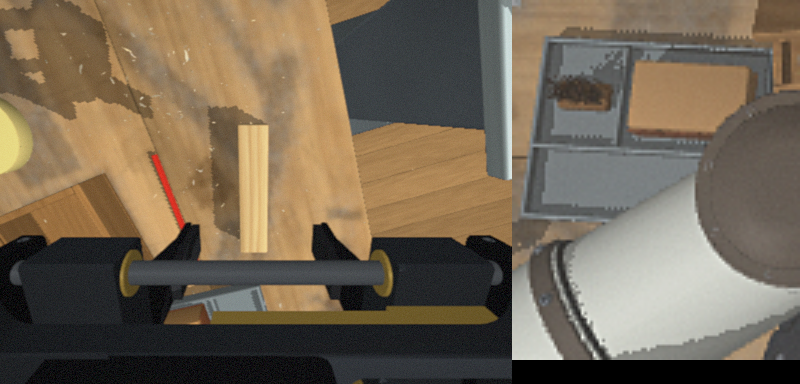

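The block lies in the large bay. The thin offcut is centred and in line with the fingers, at about (239,125)–(268,252).

>>> servo_tool(
  targets=[
    [0,0,-0.9,0,60],
    [0,0,-1.9,0,55],
    [0,0,-2.9,0,55],
    [0,0,-3.7,0,55],
    [0,0,-4.15,0,55],
  ],
)

```text
time_s: 25.07
tcp_pos: [0.4313, 0.0809, 0.0318]
ee_rot: [[-0.284, -0.959, -0.001], [-0.959, 0.284, -0.001], [0.001, 0.001, -1.0]]
wrist_force: [-0.3, -0.7, -1.5]
gripper_width: 0.648
gripper_force: 0.0
```

>>> servo_tool(
  targets=[
    [0,0,0,0,45],
    [0,0,0,0,30],
    [0,0,0,0,15],
    [0,0,0,0,15],
    [0,0,0,0,15],
  ],
)

```text
time_s: 25.48
tcp_pos: [0.432, 0.0809, 0.0344]
ee_rot: [[-0.285, -0.959, 0.003], [-0.959, 0.285, 0.002], [-0.002, -0.002, -1.0]]
wrist_force: [-0.6, 1.3, 4.9]
gripper_width: 0.344
gripper_force: 29.3
```

>>> servo_tool(
  targets=[
    [0,0,0,0,15],
    [0,0,0,0,15],
    [0,0,0,0,15],
    [0,0,0,0,15],
    [0,0,0,0,15],
  ],
)

```text
time_s: 25.9
tcp_pos: [0.432, 0.0809, 0.0344]
ee_rot: [[-0.285, -0.959, 0.003], [-0.959, 0.285, 0.001], [-0.002, -0.002, -1.0]]
wrist_force: [-1.0, 1.9, 6.6]
gripper_width: 0.346
gripper_force: 30.0
```

>>> servo_tool(
  targets=[
    [0,0,0.6,0,15],
    [0,0,1.6,0,15],
    [0,0,2.8,0,15],
    [0,0,3.8,0.1,15],
    [0.1,0.8,4.4,0.2,15],
  ],
)

```text
time_s: 26.32
tcp_pos: [0.4338, 0.1026, 0.1685]
ee_rot: [[-0.087, -0.996, 0.003], [-0.996, 0.087, 0.002], [-0.002, -0.003, -1.0]]
wrist_force: [0.4, 0.1, -1.7]
gripper_width: 0.336
gripper_force: 30.0
```

>>> servo_tool(
  targets=[
    [0.4,1.2,0,0.049,15],
    [0.8,2.4,0,0.049,15],
    [1.2,3.6,0,0.049,15],
    [1.6,4.8,0,0.049,15],
    [2.0,6.0,0,0.049,15],
  ],
)

```text
time_s: 26.73
tcp_pos: [0.4941, 0.2856, 0.1654]
ee_rot: [[-0.04, -0.999, -0.0], [-0.999, 0.04, 0.0], [-0.0, 0.0, -1.0]]
wrist_force: [1.3, -0.1, -1.2]
gripper_width: 0.344
gripper_force: 30.0
```

>>> servo_tool(
  targets=[
    [0.08,0.49,-0.3,0,15],
    [0.08,0.49,-1.2,0,15],
    [0.08,0.49,-2.0,0,15],
    [0.08,0.49,-2.2,0,15],
    [0.08,0.49,-2.2,0,15],
  ],
)

```text
time_s: 27.15
tcp_pos: [0.4951, 0.2974, 0.0969]
ee_rot: [[-0.04, -0.999, -0.004], [-0.999, 0.04, -0.004], [0.004, 0.004, -1.0]]
wrist_force: [0.3, -0.6, -0.2]
gripper_width: 0.343
gripper_force: 30.0
```

Run:
```python
from h import *
c=cap('wrist','w12.png'); x=r.sense(); print(x['tcp_pos'],x['ee_rot'][:,1],x['wrist_force'],x['gripper_width'])
```

```text
[0.49630398 0.29824879 0.09885959] [-9.99199713e-01  3.99887150e-02  9.14098100e-04] [-0.65560164  0.42819221 -0.03622492] 0.3449154415418188
```

View pics/w12.png

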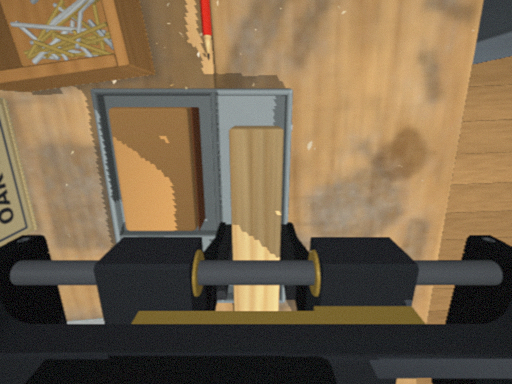

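The thin offcut hangs over the long bay, square to it, at u 231–283 with the bay at 215–290. I'll lower it.

>>> servo_tool(
  targets=[
    [0,0,-0.6,0,15],
    [0,0,-1.2,0,15],
    [0,0,-1.6,0,15],
    [0,0,-1.85,0,15],
    [0,0,-1.85,0,15],
  ],
)

```text
time_s: 27.62
tcp_pos: [0.4966, 0.2986, 0.0437]
ee_rot: [[-0.04, -0.999, -0.0], [-0.999, 0.04, -0.0], [0.0, 0.0, -1.0]]
wrist_force: [1.5, -0.2, -0.1]
gripper_width: 0.341
gripper_force: 30.0
```

>>> servo_tool(
  targets=[
    [0,0,-0.05,0,15],
    [0,0,-0.1,0,15],
    [0,0,-0.15,0,15],
    [0,0,-0.2,0,15],
    [0,0,-0.2,0,15],
  ],
)

```text
time_s: 28.03
tcp_pos: [0.4969, 0.2993, 0.0385]
ee_rot: [[-0.04, -0.999, 0.001], [-0.999, 0.04, 0.001], [-0.001, -0.001, -1.0]]
wrist_force: [-0.3, 0.1, 2.6]
gripper_width: 0.34
gripper_force: 30.0
```

It touched down, so I'll release and retract well clear.

>>> servo_tool(
  targets=[
    [0,0,0,0,30],
    [0,0,0,0,44],
    [0,0,0,0,44],
    [0,0,0,0,44],
    [0,0,0.1,0,44],
  ],
)

```text
time_s: 28.45
tcp_pos: [0.4961, 0.2985, 0.04]
ee_rot: [[-0.04, -0.999, -0.001], [-0.999, 0.04, -0.001], [0.001, 0.001, -1.0]]
wrist_force: [0.7, 0.4, 0.3]
gripper_width: 0.49
gripper_force: 0.0
```

>>> servo_tool(
  targets=[
    [0,0,0.5,0,44],
    [0,0,1.3,0,44],
    [0,0,2.4,0,44],
    [0,0,3.6,0,44],
    [0,0,4.8,0,44],
  ],
)

```text
time_s: 28.87
tcp_pos: [0.4961, 0.2985, 0.186]
ee_rot: [[-0.04, -0.999, -0.001], [-0.999, 0.04, -0.001], [0.001, 0.001, -1.0]]
wrist_force: [-0.2, -0.2, 0.2]
gripper_width: 0.507
gripper_force: 0.0
```

>>> servo_tool(
  targets=[
    [-0.4,-1.2,0.3,0,60],
    [-0.8,-2.4,0.6,0,60],
    [-1.2,-3.6,0.9,0,60],
    [-1.6,-4.8,1.0,0,60],
    [-2.0,-6.0,1.0,0,60],
  ],
)

```text
time_s: 29.28
tcp_pos: [0.436, 0.1176, 0.2158]
ee_rot: [[-0.039, -0.999, 0.002], [-0.999, 0.039, 0.001], [-0.001, -0.002, -1.0]]
wrist_force: [0.9, -0.5, -0.2]
gripper_width: 0.679
gripper_force: 0.0
```

>>> servo_tool(
  targets=[
    [0,-1.2,0,0,60],
    [0,-2.4,0,0,60],
    [0,-2.8,0,0,60],
    [0,-2.8,0,0,60],
    [0,-2.8,0,0,60],
  ],
)

```text
time_s: 29.7
tcp_pos: [0.4365, 0.0344, 0.2149]
ee_rot: [[-0.042, -0.999, 0.001], [-0.999, 0.042, 0.0], [-0.0, -0.001, -1.0]]
wrist_force: [-0.5, 0.6, -0.3]
gripper_width: 0.692
gripper_force: 0.0
```

Run:
```python
from h import *
d=cap('top','top_end.png')['pixels'];s=cap('scene')['pixels']
x=r.sense(); print(x['tcp_pos'],x['wrist_force'],x['time_s'])
cv2.imwrite('pics/end.png',np.vstack([cv2.resize(d[125:285,90:410,::-1],(600,300),interpolation=cv2.INTER_CUBIC),cv2.resize(s[125:315,110:370,::-1],(410,300),interpolation=cv2.INTER_CUBIC,).__class__(( 300,600,3),dtype=np.uint8)*0+cv2.copyMakeBorder(cv2.resize(s[125:315,110:370,::-1],(410,300),interpolation=cv2.INTER_CUBIC),0,0,0,190,0)]))
```

```text
[0.43670371 0.03549116 0.21475182] [ 0.34422443  0.51805869 -0.46098601] 29.8
```

View pics/end.png

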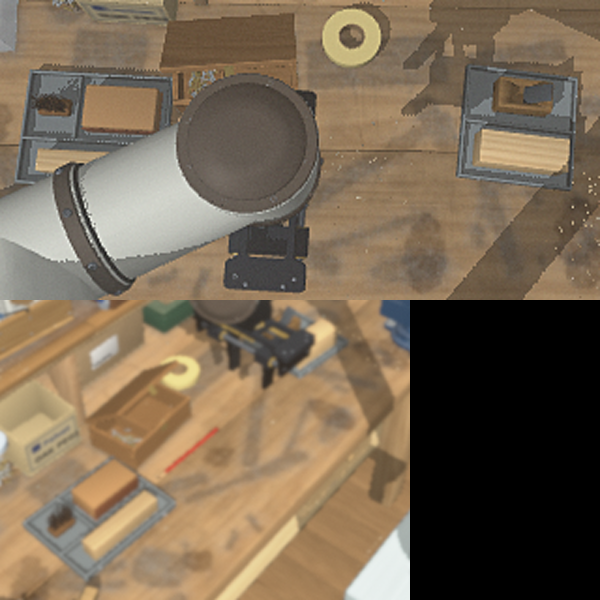

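The final views show all five pieces flat in their bays: plane and thick offcut at (525,95) and (520,148), brush, block and thin offcut at (60,518), (105,488) and (120,522). The tape and pencil are where they were, and the arm is clear.

```bash
python3 -c "
from station import r
print(r.finish_job())"
```

```text
the job is handed in; nothing more can be done
None
```

Both kits are made up and the job is handed in at about 30 s: the last pictures show each piece flat in its own bay and the pencil and tape where they were; no verdict was returned.

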